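Serve a bread roll with the tongs in the sewing room

TASK

It is break time in the sewing room: pick up the serving tongs, take the round bread roll off the large plate with them, and hold it up over the middle of the small empty plate, well clear of it. Touch the roll only with the tongs, do not squash it, and leave everything else where it is. Finish while still holding it there in the tongs: do not put it down or let go.

Things in the scene. Friction and masses are not known exactly. Their poses are not given: they have to be found in the camera images.
- tongs: spring-open steel serving tongs with black silicone sleeves, 240 mm, 120 g, lying on their side, both arms flat on the table. Origin on the rivet axis at the underside; x along the centre line from rivet to tips (ending at 237 mm), y towards the fixed arm, z up along the rivet. Arms 26 mm tall in z. Tips 86 mm apart when open, 94 mm over their outsides. Mass centre about 110 mm from the rivet.
- tongs_jaw (a joint): closing angle of the other arm about the rivet, rad: 0 = fully open (the spring), about 0.15 = tips on the round roll, 0.39 = shut. Closing takes about 2.5 N at the sleeves to start, 4.5 N at 0.06, 7 N at 0.15; once on the roll, about half of any further squeeze arrives at the tips. 1 mm less over the sleeves brings the tips about 2 mm together.
- tongs_grip (a point): on the centre line midway between the two silicone sleeves, at mid-height, 100 mm from the rivet: where to grip. The sleeves are 72 mm long along x, 26 mm tall, 53 mm wide over their outsides when open (each then leaning out by 0.075 rad), 38 mm and parallel when the roll is held
- tip_a (a point): middle of the inner face of the fixed arm's tip (plate about 40 mm long, 26 mm tall), 217 mm along from the rivet; it moves with tongs
- tip_b (a point): middle of the inner face of the hinged arm's tip, opposite tip_a; the item to hold goes midway between tip_a and tip_b
- round_roll: round bread roll with a cross cut in its top, 54 mm across (upright side from 14 to 27 mm up), 45 mm tall, about 45 g; origin at the centre of its flat underside, z up; stands on the large plate; soft: over 15 N a side squashes it
- long_roll: oblong bread roll, 94 x 39 x 39 mm, lying with its length along x beside the round one, centres 100 to 112 mm apart; origin at the centre of its underside; stays on the plate
- large_plate: white ceramic plate 270 mm across with a thin blue line on its rim, rim 20 mm high; flat inside floor, 6 mm above the table, out to 84 mm from the centre; origin at the centre of its underside; loose, 650 g
- small_plate: empty white ceramic plate 170 mm across with a thin blue line on its rim, rim 16 mm high; origin at the centre of its underside; loose, 280 g
- sewing_tin: round red tin 170 mm across, 68 mm tall (a thread cone sticks up to 90 mm), full of reels; origin at the centre of its underside; bystander
- mug: blue mug 80 mm across, 85 mm tall; origin at the centre of its underside; bystander
- glasses_case: spectacle case 60 x 160 x 36 mm; origin at the centre of its underside; bystander
Things that resemble listed ones, but are neither listed nor needed, are in the scene too. What is shaped like the small_plate but pink, red or turquoise is not meant.

How it is judged:
On the way, in this order (a step that is already met when the one before it is completed fails the run):
1. the tongs are picked up off the table (height (world z) of tongs_grip above 0.04 m and contact force between the fingers and tongs above 0.5 N), for 0.2 s.
2. the round roll is lifted off the plate in the closed tongs (height (world z) of round_roll above 0.035 m and contact force between tongs and round_roll above 0.3 N and value of joint tongs_jaw above 0.09 rad), for 0.2 s.
At the end, for the whole second after the job is handed in: the round roll is held still (under 30 mm/s) between the tongs' tips, squeezed by them (jaw over 0.09 rad), its underside 60 mm or more above the table, its centre within 70 mm of the small plate's centre seen from above; the fingers hold the tongs and touch no bread; the long roll is on its plate (horizontal distance between round_roll and small_plate below 0.07 m and height (world z) of each of round_roll, tip_a above 0.06 m and contact force between tongs and round_roll above 0.3 N and value of joint tongs_jaw above 0.09 rad and distance between round_roll and tip_a below 0.055 m and distance between round_roll and tip_b below 0.055 m and contact force between the fingers and tongs above 1 N and contact force between each of the arm, the fingers and round_roll below 0.05 N and linear speed of round_roll below 0.03 m/s and horizontal distance between long_roll and large_plate below 0.084 m); the arm keeps its last pose, push and grip.
It fails at once if the gripper or the arm touches the round roll (contact force between any of the fingers, the arm and round_roll above 0.5 N).
It fails at once if the roll is squashed in the tongs (contact force between tongs and round_roll above 30 N).
It fails at once if the other roll, a plate or a bystander is moved more than 30 mm (distance of any of long_roll, large_plate, small_plate, sewing_tin, mug, glasses_case from where it was at the start of the episode above 0.03 m).
It also fails if it takes over 48 s, if anything falls off the work surface, if the arm or the gripper's body presses on something with over 40 N, if the wrist force passes 120 N, or if a joint passes its speed limit or range.

ROBOT

A 6-joint arm with a two-finger parallel gripper is mounted at the origin on the work surface. World frame = base frame: x ahead of the robot, y to its left, z up, the work surface at z = 0. Lengths are in m, angles in rad, forces in N, time in s.
With the tool pointing down it reaches from about 0.375 to 0.925 m from the base axis. Payload 5.7 kg.
Tool frame: the origin (TCP) lies at the very end of the fingers, on their centre line; the grasp point (between the pads) lies ctrl.tcp_to_grasp behind it (ctrl.tcp_to_grasp is the distance from the TCP to the grasp point, in m); z points along the fingers, y is the direction in which the jaws open and shut (so a half turn about z gives the same grasp; the last joint's range is limited). The gripper opens to 88 mm and grips with 3 to 60 N. Pads are 20 mm wide; open, the fingers measure 115 mm over their backs; the gripper's body (75 mm by 178 mm) begins 61 mm behind the grasp point.
Start: joints at [-1.271, 0.359, 1.51, -0, 1.272, -0.115], TCP at [0.242, -0.549, 0.223] pointing down, gripper open.
Joint ranges: [-2.97, 2.97], [-1.01, 2.36], [0.21, 2.38], [-0.96, 4.11], [0.2, 2.71], [-2.98, 2.98]. Speed limits (rad/s): [2.39, 2.39, 3.14, 3.14, 3.14, 3.14].

INTERFACE

Orientations are given as a 3x3 rotation matrix whose columns are the frame's x, y, z axes.
In Python, from rig import ctrl gives the robot as it stands.
- The arm moves only by the tool move_arm, never from a script. Its arguments are lists of equal length, an entry for each row: "slide": the shift along the tool's x, y, z in cm, a list of three; "rot": the turn, a rotation vector about the tool's x, y, z in degrees, a list of three; "gripper": the finger opening in cm, from 0 to 8.78. A call has 1 to 8 rows; each row shifts and turns the commanded pose from where the row before left it, along the tool's axes as they then stand; what a row does not reach is not made up. A row lasts 1/8 s, in which the tool goes at most 62.5 mm and 10.7 degrees, less where a joint would pass 70% of its speed; a pose out of reach is approached as far as the arm can. A call with a gripper value outside its range is refused whole. The fingers move at their own pace and stop on an object; "force" is the grip in N (left out, the last holds). Time passes only in rows, so rows that do not move let the fingers close. It gives the time, the measured TCP pose, the force and the opening at its end, in the units of the state.
- ctrl.observe(): the state, without advancing time (a new reading comes with each control period).
- ctrl.snapshot(name): name is "scene" or "side" or "wrist"; returns a dict with "frame" (384x512x3 uint8, red, green, blue), "z_map" (384x512 float32, m along the optical axis (not along the pixel's ray), 0 where there is no reading), "fx", "fy", "cx", "cy" (pixels), "R" (3x3) and "t" (3): a world point X has camera coordinates R X + t; the wrist camera has in their place "mount" (4x4, takes a point from camera to tool coordinates, whose origin is the TCP and whose axes are the flange's). Camera axes: x right, y down, z forward; pixel columns grow to the right and rows downward; lengths in m; the calibration is good to about 2 mm. A picture is of the moment at which its call begins: read the wrist's pose just before it.
- ctrl.finish_job(): hands the job in, once; it reports no verdict.
The state is a dict: "clock": time; "qpos": joint angles; "joint_vel": joint speeds; "joint_torque": joint torques, N m; "ee_pos": TCP position; "ee_rot": TCP orientation; "ft_force": force on the tool from outside, world axes, zero at the start; "wrist_torque": the same for the moment, N m; "gripper_width": opening from 0.0 (shut) to 1.0 (fully open).
Only numpy, scipy, OpenCV 4.12 (cv2) and the standard library are available. Lean on these libraries where they do the work, as an engineer would, in place of code of your own. Each camera call takes 0.05 s, during which the arm holds its last target.

## Working session

There is one attempt and no reset: what is moved stays moved. The work goes in short steps, Python scripts to look and compute and a tool call to move; the robot and the scene stay as the last step left them, time stands still between calls to the robot, and variables do not carry over. Pictures are saved under pics/ and viewed, and the job is handed in when it is done.

Besides the shell and the picture viewer there is one more tool, called as a command line: name --argument value ..., lists and objects as JSON in quotes. move_arm: Moves the arm, as the interface text tells. Its arguments: {"type":"object","properties":{"slide":{"type":"array","items":{"type":"array","items":{"type":"number"}}},"rot":{"type":"array","items":{"type":"array","items":{"type":"number"}}},"gripper":{"type":"array","items":{"type":"number"}},"force":{"type":"number"}},"required":["slide","rot","gripper"]}

```bash
mkdir -p pics; ls
cat > h.py <<'E'
import numpy as np, cv2
from rig import ctrl
def snap(n,f):
    s=ctrl.snapshot(n); np.savez('/tmp/'+f+'.npz',**s); cv2.imwrite('pics/'+f+'.png',cv2.cvtColor(s['frame'],cv2.COLOR_RGB2BGR)); return s
def load(f): return dict(np.load('/tmp/'+f+'.npz'))
def ray(s,u,v,z):
    R,t=s['R'],s['t']; c=-R.T@t; d=R.T@np.array([(u-s['cx'])/s['fx'],(v-s['cy'])/s['fy'],1]); return c+d*(z-c[2])/d[2]
def pts(s):
    z=s['z_map'];v,u=np.mgrid[:z.shape[0],:z.shape[1]]
    P=np.stack([(u-s['cx'])/s['fx']*z,(v-s['cy'])/s['fy']*z,z],-1)
    return (P-s['t'])@s['R']
def proj(s,X):
    p=s['R']@np.array(X)+s['t']; return s['fx']*p[0]/p[2]+s['cx'],s['fy']*p[1]/p[2]+s['cy']
E
python3 - <<'E'
from h import *
for n in ('scene','side'):
    s=snap(n,n+'0'); print(n,-s['R'].T@s['t'],s['R'][2])
o=ctrl.observe(); snap('wrist','wrist0')
print(o,ctrl.tcp_to_grasp)
E
```

```text
pics
scene [1.00382388 0.7015261  1.24290991] [-0.30329681 -0.52523336 -0.79507293]
side [0.22724445 0.80315773 0.86641226] [ 0.27462414 -0.68876712 -0.67095562]
{'clock': 0.1, 'qpos': array([-1.27106161e+00,  3.59418406e-01,  1.51130326e+00, -4.78891260e-05,
        1.27253101e+00, -1.15097894e-01]), 'joint_vel': array([ 0.00233157, -0.0007928 , -0.00317156,  0.00108574,  0.00035368,
       -0.00041628]), 'joint_torque': array([ 6.65585103e-04, -5.16351879e+01, -2.71408367e+01,  6.77127368e-02,
        2.76821939e-02, -1.81338976e-05]), 'ee_pos': array([ 0.24161418, -0.54851832,  0.22191032]), 'ee_rot': array([[ 9.15178148e-01,  4.03049218e-01, -5.33882598e-04],
       [ 4.03049546e-01, -9.15176809e-01,  1.57249210e-03],
       [ 1.45194739e-04, -1.65429155e-03, -9.99998621e-01]]), 'ft_force': array([-0.35206961,  0.8934615 ,  0.15684636]), 'wrist_torque': array([-0.02064765,  0.01092999,  0.00653092]), 'gripper_width': 0.9980953449012758} 0.0187
```

View pics/scene0.png

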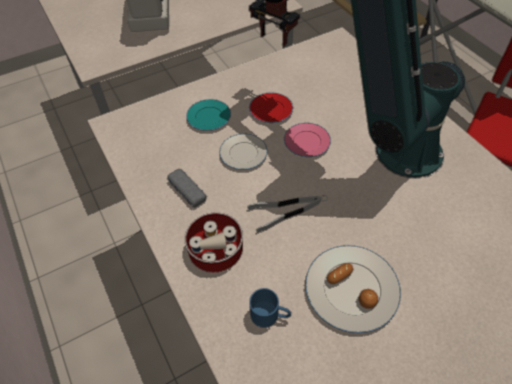

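View pics/side0.png

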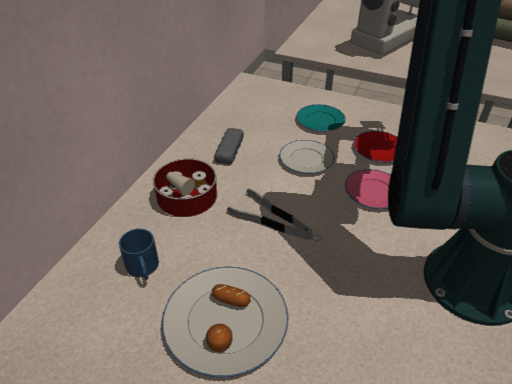

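View pics/wrist0.png

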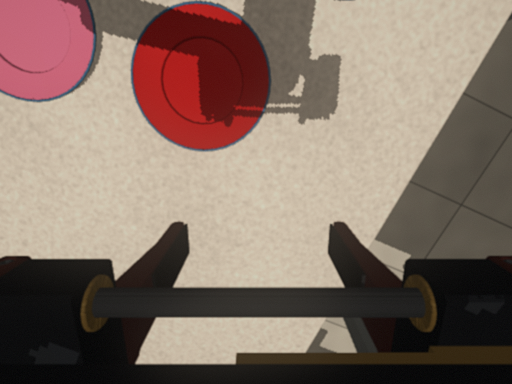

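The scene view shows the white small plate at (243,152), with look-alikes in turquoise (208,115), red (271,107) and pink (307,140). The tongs' rivet is at (321,199), with sleeves near (288,202) and (294,213). The large plate is at (353,288), the round roll at (368,298) and the long roll at (340,273). I choose the white plate.

Run:
```python
from h import *
for n in ('scene0','side0'):
    s=load(n); P=pts(s); f=s['frame'].astype(int); hsv=cv2.cvtColor(s['frame'],cv2.COLOR_RGB2HSV).astype(int)
    valid=s['z_map']>0
    print(n)
    # rolls : orange, z 6..60mm
    m=valid&(hsv[...,0]<20)&(hsv[...,1]>140)&(P[...,2]>0.012)&(P[...,2]<0.06)&(P[...,0]>0.3)&(P[...,0]<1.1)&(f[...,2]<90)
    k,l,st,c=cv2.connectedComponentsWithStats(m.astype(np.uint8))
    for i in range(1,k):
        if st[i,4]>60:
            p=P[l==i]; mm=p[p[:,2]>p[:,2].max()-.02]; print('orange',st[i],p.min(0).round(3),p.max(0).round(3),c[i].round(1))
    # low things over the table
    m=valid&(P[...,2]>0.006)&(P[...,2]<0.10)&(P[...,0]>0.2)&(P[...,0]<1.0)&(abs(P[...,1])<0.75)
    k,l,st,c=cv2.connectedComponentsWithStats(m.astype(np.uint8))
    for i in range(1,k):
        if st[i,4]>80:
            p=P[l==i]; (cx,cy),(w,h),a=cv2.minAreaRect(p[:,:2].astype(np.float32)); print(st[i],c[i].round(0),'rect',round(cx,3),round(cy,3),round(w,3),round(h,3),a,'zmax',p[:,2].max().round(3), f[l==i].mean(0).round())
    x,y,w,h=(235,180,100,65) if n=='scene0' else (215,180,115,70)
    cv2.imwrite('pics/c_'+n+'.png',cv2.resize(cv2.cvtColor(s['frame'],cv2.COLOR_RGB2BGR)[y:y+h,x:x+w],None,fx=7,fy=7,interpolation=cv2.INTER_CUBIC))
```

```text
scene0
orange [251  94  16  22  75] [ 0.301 -0.519  0.012] [ 0.392 -0.431  0.023] [256.5 103.7]
orange [187 214  54  31 381] [ 0.695 -0.083  0.012] [0.849 0.021 0.06 ] [210.8 224.1]
orange [190 247  52  25 361] [0.718 0.01  0.012] [0.862 0.089 0.06 ] [216.9 263.1]
orange [328 264  24  20 262] [0.473 0.262 0.024] [0.554 0.296 0.05 ] [339.4 273.4]
orange [360 290  18  18 252] [0.467 0.359 0.026] [0.515 0.405 0.054] [368.  298.5]
[249  92  44  31 804] [271. 107.] rect 0.317 -0.44 0.177 0.166 57.849422454833984 zmax 0.025 [112.  31.  31.]
[186  99  45  32 851] [208. 114.] rect 0.542 -0.527 0.175 0.168 58.75754928588867 zmax 0.023 [ 42. 108. 102.]
[284 122  47  35 966] [307. 139.] rect 0.293 -0.229 0.171 0.174 37.77838897705078 zmax 0.024 [149.  85.  98.]
[ 219  134   50   36 1045] [243. 151.] rect 0.517 -0.292 0.174 0.174 70.20944213867188 zmax 0.026 [153. 147. 136.]
[166 169  41  39 770] [186. 188.] rect 0.761 -0.241 0.069 0.161 6.888908386230469 zmax 0.045 [90. 89. 87.]
[247 195  81  37 668] [287. 208.] rect 0.504 0.0 0.1 0.265 78.0423583984375 zmax 0.033 [62. 59. 56.]
[ 184  212   59 
[... 932 characters left out ...]
6 4.666577339172363 zmax 0.019 [83. 17. 18.]
[280 140  55  34 937] [307. 155.] rect 0.518 -0.292 0.171 0.171 60.00075912475586 zmax 0.02 [132. 128. 120.]
[ 153  159   64   57 2755] [185. 186.] rect 0.777 0.003 0.172 0.175 9.237838745117188 zmax 0.09 [77. 45. 40.]
[345 169  46  40 829] [366. 186.] rect 0.312 -0.224 0.125 0.176 7.226380348205566 zmax 0.019 [119.  59.  74.]
[227 188  94  54 982] [275. 218.] rect 0.504 -0.001 0.1 0.26 78.3325424194336 zmax 0.029 [45. 43. 42.]
[ 119  229   40   51 1469] [139. 252.] rect 0.742 0.266 0.08 0.107 74.97953033447266 zmax 0.087 [28. 41. 53.]
[ 162  267  127  110 8356] [225. 321.] rect 0.499 0.326 0.269 0.27 15.483016014099121 zmax 0.052 [143. 131. 118.]
```

Run:
```python
from h import *
for n,b in (('scene0',(180,90,120,90)),):
    s=load(n);x,y,w,h=b
    cv2.imwrite('pics/c_small.png',cv2.resize(cv2.cvtColor(s['frame'],cv2.COLOR_RGB2BGR)[y:y+h,x:x+w],None,fx=5,fy=5))
```

```text
(no output)
```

View pics/c_scene0.png

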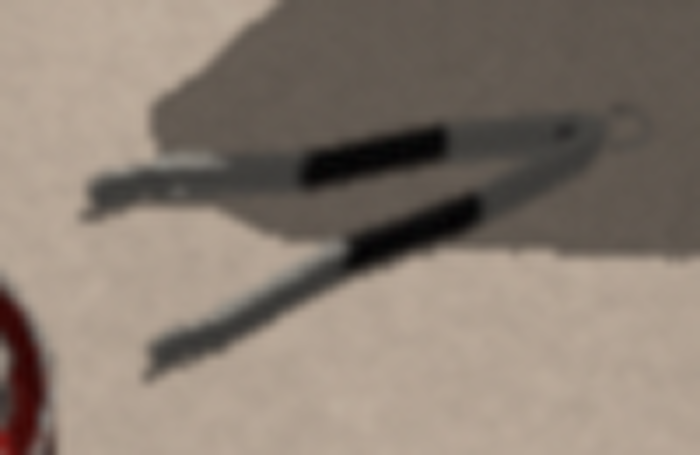

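View pics/c_side0.png

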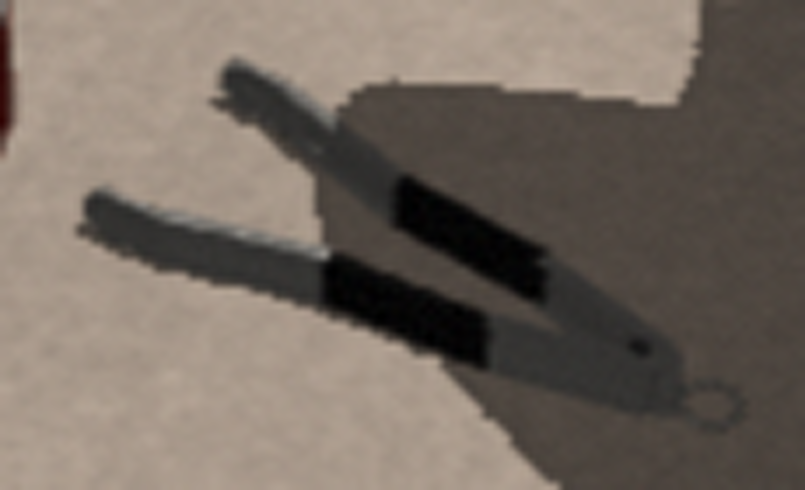

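View pics/c_small.png

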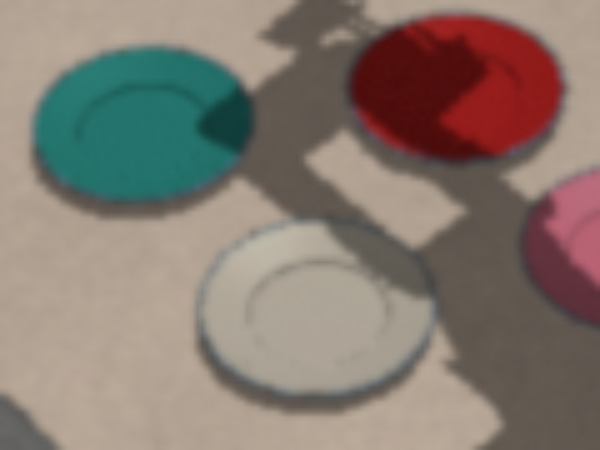

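The crops show both sleeves cleanly, and the rivet is the dark dot at crop (565,132) in the scene view and (640,347) in the side view. The plate at the crop's bottom centre is white, empty and blue-rimmed, so it is the right one. Next I'll locate the tongs precisely.

Run:
```python
from h import *
for n,b,rv in (('scene0',(235,180,100,65),(565,132)),('side0',(215,180,115,70),(640,347))):
    s=load(n);P=pts(s);f=s['frame'].astype(int)
    x,y,w,h=b
    m=np.zeros(f.shape[:2],np.uint8); m[y:y+h,x:x+w]=(f.max(-1)<22)[y:y+h,x:x+w]
    k,l,st,c=cv2.connectedComponentsWithStats(m)
    cs=[]
    for i in range(1,k):
        if st[i,4]>30:
            q=P[l==i]; t=q[q[:,2]>0.0215]; r=cv2.minAreaRect(t[:,:2].astype(np.float32)); print('sleeve',st[i,4],len(t),np.round(r[0],4),np.round(r[1],3),r[2], q[:,2].max().round(3)); cs.append(np.array(r[0]))
    r=ray(s,x+(rv[0]+.5)/7-.5,y+(rv[1]+.5)/7-.5,0.027); print('rivet',r.round(4))
    g=(cs[0]+cs[1])/2; d=g-r[:2]; print('mid',g.round(4),'dist',np.linalg.norm(d).round(4),'yaw',np.degrees(np.arctan2(d[1],d[0])).round(2),'sep',np.linalg.norm(cs[0]-cs[1]).round(4))
    m=np.zeros(f.shape[:2],bool); m[y:y+h,x:x+w]=True
    m&=(P[...,2]>0.015)&(P[...,2]<.04)
    q=P[m][:,:2]; print('tips', [ (q[np.argsort(-((q-r[:2])**2).sum(1))][:3]).round(3).tolist()])
w=load('wrist0'); print(w['mount'].round(3))
from h import ctrl
print([a for a in dir(ctrl) if a[0]!='_'])
```

```text
sleeve 64 23 [ 0.5011 -0.0197] [0.009 0.061] 74.08853912353516 0.03
sleeve 53 22 [0.7599 0.3504] [0.854 0.048] 51.98874282836914 1.243
rivet [0.4192 0.0173 0.027 ]
mid [0.6305 0.1654] dist 0.258 yaw 35.03 sep 0.4516
tips [[[0.71, 0.007], [0.708, 0.05], [0.708, 0.05]]]
sleeve 155 43 [ 0.4997 -0.0202] [0.008 0.061] 76.57215881347656 0.027
sleeve 169 47 [0.5062 0.0243] [0.008 0.065] 81.04730224609375 0.028
rivet [0.4172 0.0197 0.027 ]
mid [0.5029 0.002 ] dist 0.0875 yaw -11.62 sep 0.0449
tips [[[0.703, -0.037], [0.7, -0.032], [0.699, -0.029]]]
[[ 0.    -0.961 -0.277  0.077]
 [ 1.     0.     0.     0.   ]
 [-0.    -0.277  0.961 -0.164]
 [ 0.     0.     0.     1.   ]]
['PlanningError', 'finish_job', 'observe', 'snapshot', 'tcp_to_grasp']
```

```bash
cat >> h.py <<'E'
from scipy.spatial.transform import Rotation as Ro
def tool(yaw,tilt):
    # tool x along yaw, pitched down by tilt (deg)
    return (Ro.from_euler('z',yaw,degrees=True)*Ro.from_euler('y',tilt,degrees=True)).as_matrix()@np.diag([1,-1,-1.])
def plan(p,R,n):
    o=ctrl.observe(); p0,R0=o['ee_pos'],o['ee_rot']
    rv=Ro.from_matrix(R0.T@R).as_rotvec(degrees=True)/n
    Rk=R0.copy(); dp=(np.array(p)-p0)/n
    sl=[]
    for k in range(n):
        sl.append((Rk.T@dp*100).round(2).tolist()); Rk=Rk@Ro.from_rotvec(rv,degrees=True).as_matrix()
    print('rot',rv.round(2).tolist(),'dist/row cm',(np.linalg.norm(dp)*100).round(2))
    for i in range(0,n,8): print('slide',sl[i:i+8])
E
python3 -c "
from h import *
plan([.46,.005,.25],tool(-10,0),16)"
```

```text
rot [-0.01, 0.0, 2.11] dist/row cm 3.72
slide [[2.64, -2.62, -0.17], [2.55, -2.71, -0.17], [2.44, -2.8, -0.17], [2.34, -2.89, -0.17], [2.23, -2.98, -0.17], [2.12, -3.06, -0.17], [2.01, -3.13, -0.17], [1.89, -3.2, -0.17]]
slide [[1.77, -3.27, -0.17], [1.65, -3.33, -0.17], [1.52, -3.39, -0.17], [1.4, -3.45, -0.17], [1.27, -3.5, -0.17], [1.14, -3.54, -0.17], [1.01, -3.58, -0.17], [0.88, -3.61, -0.17]]
```

move_arm --slide '[[2.64, -2.62, -0.17], [2.55, -2.71, -0.17], [2.44, -2.8, -0.17], [2.34, -2.89, -0.17], [2.23, -2.98, -0.17], [2.12, -3.06, -0.17], [2.01, -3.13, -0.17], [1.89, -3.2, -0.17]]' --rot '[[0, 0, 2.11], [0, 0, 2.11], [0, 0, 2.11], [0, 0, 2.11], [0, 0, 2.11], [0, 0, 2.11], [0, 0, 2.11], [0, 0, 2.11]]' --gripper '[8.7, 8.7, 8.7, 8.7, 8.7, 8.7, 8.7, 8.7]'

```text
clock: 1.15
ee_pos: [0.3512, -0.271, 0.2362]
ee_rot: [[0.993, 0.118, -0.0], [0.118, -0.993, 0.0], [-0.0, -0.0, -1.0]]
ft_force: [-1.3, 0.1, 0.9]
gripper_width: 0.988
```

move_arm --slide '[[1.77, -3.27, -0.17], [1.65, -3.33, -0.17], [1.52, -3.39, -0.17], [1.4, -3.45, -0.17], [1.27, -3.5, -0.17], [1.14, -3.54, -0.17], [1.01, -3.58, -0.17], [0.88, -3.61, -0.17]]' --rot '[[0, 0, 2.11], [0, 0, 2.11], [0, 0, 2.11], [0, 0, 2.11], [0, 0, 2.11], [0, 0, 2.11], [0, 0, 2.11], [0, 0, 2.11]]' --gripper '[8.7, 8.7, 8.7, 8.7, 8.7, 8.7, 8.7, 8.7]'

```text
clock: 2.15
ee_pos: [0.4603, 0.0057, 0.2498]
ee_rot: [[0.985, -0.175, -0.0], [-0.175, -0.985, 0.0], [-0.0, -0.0, -1.0]]
ft_force: [0.1, -0.6, 0.6]
gripper_width: 0.986
```

move_arm --slide '[[0, 0, 0], [0, 0, 0]]' --rot '[[0, 0, 0], [0, 0, 0]]' --gripper '[8.7, 8.7]'

```text
clock: 2.4
ee_pos: [0.4597, 0.0041, 0.2496]
ee_rot: [[0.985, -0.172, -0.001], [-0.172, -0.985, -0.0], [-0.001, 0.001, -1.0]]
ft_force: [-0.4, -0.3, 1.1]
gripper_width: 0.989
```

```bash
cat >> h.py <<'E'
def wsnap(f):
    o=ctrl.observe(); s=ctrl.snapshot('wrist')
    T=np.eye(4);T[:3,:3]=o['ee_rot'];T[:3,3]=o['ee_pos']; W=np.linalg.inv(T@s['mount']); s['R']=W[:3,:3];s['t']=W[:3,3]
    np.savez('/tmp/'+f+'.npz',**s); cv2.imwrite('pics/'+f+'.png',cv2.cvtColor(s['frame'],cv2.COLOR_RGB2BGR)); return s
E
python3 -c "
from h import *
print(ctrl.observe()['ee_pos']);wsnap('w1')"
```

```text
[0.45968569 0.0040889  0.24960269]
```

View pics/w1.png

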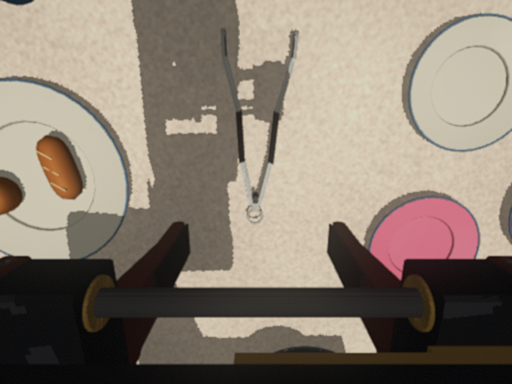

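The wrist view shows the tongs from above: ring at (254,213), rivet just above it, sleeves at (241,136) and (274,137), tip ends at (224,32) and (295,34).

Run:
```python
from h import *
s=load('w1');f=s['frame']
P=pts(s); z=P[...,2]
m=((z>0.010)&(z<0.035)).astype(np.uint8); m[:,:200]=0;m[:,330:]=0;m[225:]=0
print('table z',np.median(z[60:100,330:380]).round(4))
k,l,st,c=cv2.connectedComponentsWithStats(m)
for i in range(1,k):
    if st[i,4]>50:
        q=P[l==i]; print(st[i],q.min(0).round(3),q.max(0).round(3),np.percentile(q[:,2],90).round(4))
x,y,w,h=205,20,110,205
cv2.imwrite('pics/w1c.png',cv2.resize(cv2.cvtColor(f,cv2.COLOR_RGB2BGR)[y:y+h,x:x+w],None,fx=2.9,fy=2.9,interpolation=cv2.INTER_CUBIC))
b=np.zeros(f.shape[:2],np.uint8); b[90:175,225:290]=(f.max(-1)<25)[90:175,225:290]
k,l,st,c=cv2.connectedComponentsWithStats(b)
cs=[]
for i in range(1,k):
    if st[i,4]>100:
        vv,uu=np.nonzero(l==i); W=np.array([ray(s,a,bb,0.026)[:2] for a,bb in zip(uu,vv)]); r=cv2.minAreaRect(W.astype(np.float32))
        ln=cv2.fitLine(W.astype(np.float32),cv2.DIST_L2,0,.01,.01).ravel(); print('sleeve',np.round(r[0],4),np.round(r[1],4),np.degrees(np.arctan2(ln[1],ln[0]))%180-180, st[i]);cs.append(np.array(r[0]))
print('mid',sum(cs)/2,'sep',cs[0]-cs[1])
for u,v in ((254.5,196),(254.5,213),(224,32),(295,34)): print((u,v),ray(s,u,v,0.026)[:2].round(4))
```

```text
table z 0.0018
[ 221   28   78  196 1940] [ 0.376 -0.075  0.01 ] [0.642 0.034 0.031] 0.0286Traceback (most recent call last):
  File "<stdin>", line 19, in <module>
IndexError: list index out of range
```

View pics/w1c.png

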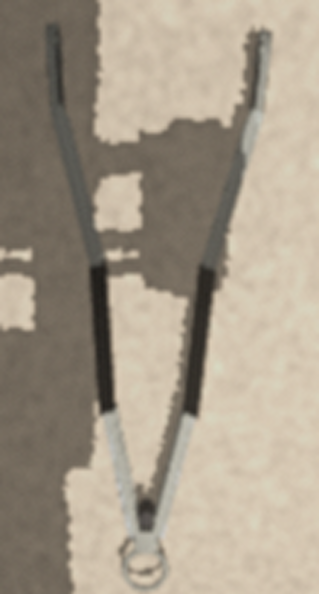

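Run:
```python
from h import *
s=load('w1');f=s['frame'];hs=f.max(-1).astype(int)
b=np.zeros(f.shape[:2],np.uint8); b[100:172,225:290]=(hs<45)[100:172,225:290]
k,l,st,c=cv2.connectedComponentsWithStats(b); cs=[]
for i in range(1,k):
    if st[i,4]>80:
        vv,uu=np.nonzero(l==i); W=np.array([ray(s,a,bb,0.026)[:2] for a,bb in zip(uu,vv)]); r=cv2.minAreaRect(W.astype(np.float32))
        ln=cv2.fitLine(W.astype(np.float32),cv2.DIST_L2,0,.01,.01).ravel(); print('sleeve',np.round(r[0],4),np.round(r[1],4),np.degrees(np.arctan2(ln[1],ln[0]))%180-180, st[i]);cs.append(np.array(r[0]))
if len(cs)==2: print('mid',sum(cs)/2,'sep',cs[0]-cs[1])
C=lambda a,b:ray(s,205+(a+.5)/2.9-.5,20+(b+.5)/2.9-.5,0.026)[:2]
tip=(C(52,25)+C(264,33))/2; riv=C(146,515); sl=(C(98,265)+C(105,412)+C(206,265)+C(193,415))/4
for n,d in (('tip-riv',tip-riv),('sl-riv',sl-riv),('tip-sl',tip-sl)): print(n,np.linalg.norm(d).round(4),np.degrees(np.arctan2(d[1],d[0])).round(2))
print(tip,riv,sl)
```

```text
sleeve [0.5078 0.0209] [0.0049 0.0639] -7.1389313 [237 112   7  49 160]
tip-riv 0.2147 -11.46
sl-riv 0.0849 -11.5
tip-sl 0.1298 -11.43
[ 0.63016258 -0.02709927] [0.41975395 0.01554685] [ 0.50290895 -0.00137075]
```

Run:
```python
from h import *
s=load('w1')
print(s['fx'],s['cx'],s['cy'],-s['R'].T@s['t'],s['z_map'][[30,60,135,195,213],[224,228,241,254,254]],s['z_map'][60,350])
C=lambda a,b,z=.026:ray(s,205+(a+.5)/2.9-.5,20+(b+.5)/2.9-.5,z)[:2]
print('tip out',np.linalg.norm(C(46,30)-C(271,38)),'sleeve len',np.linalg.norm(C(98,265)-C(105,412)),np.linalg.norm(C(206,265)-C(193,415)))
print('sleeve width',np.linalg.norm(C(93,340)-C(206,340)))
P=pts(s)
for v,u in ((30,224),(60,228),(135,241),(195,254),(50,350)): print(v,u,P[v,u].round(4))
```

```text
281.78271464767624 258.1790746344721 193.1403875425584 [ 0.53554715 -0.00908776  0.41321605] [0.34553015 0.         0.3795564  0.41254064 0.4360025 ] 0.37678644
tip out 0.09522699838630856 sleeve len 0.06747609161911626 0.06908001672447883
sleeve width 0.05269960713912421
30 224 [0.6373 0.0155 0.0257]
60 228 [ 0.5355 -0.0091  0.4132]
135 241 [0.5096 0.0187 0.0268]
195 254 [0.4209 0.0169 0.0177]
50 350 [ 0.5918 -0.1428  0.0012]
```

Lateral sizes agree with the description: 95 mm over the tips (94 stated) and 52.7 mm over the sleeves (53 stated). The tongs yaw is −11.5° and the grip point is at about (0.501, 0.000). Now I'll descend.

```bash
python3 -c "
from h import *
plan([.501,-.0,.045],tool(-11.5,0),6)"
```

```text
rot [0.0, 0.01, 0.25] dist/row cm 3.48
slide [[0.69, -0.06, 3.41], [0.69, -0.06, 3.41], [0.69, -0.06, 3.41], [0.69, -0.07, 3.41], [0.69, -0.07, 3.41], [0.69, -0.07, 3.41]]
```

move_arm --slide '[[0.69, -0.06, 3.41], [0.69, -0.06, 3.41], [0.69, -0.06, 3.41], [0.69, -0.07, 3.41], [0.69, -0.07, 3.41], [0.69, -0.07, 3.41], [0, 0, 0], [0, 0, 0]]' --rot '[[0, 0, 0.25], [0, 0, 0.25], [0, 0, 0.25], [0, 0, 0.25], [0, 0, 0.25], [0, 0, 0.25], [0, 0, 0], [0, 0, 0]]' --gripper '[8.7, 8.7, 8.7, 8.7, 8.7, 8.7, 8.7, 8.7]' --force 15

```text
clock: 3.45
ee_pos: [0.5016, -0.0, 0.046]
ee_rot: [[0.98, -0.2, 0.0], [-0.2, -0.98, -0.0], [0.0, -0.0, -1.0]]
ft_force: [-0.8, -0.6, 0.1]
gripper_width: 0.986
```

```bash
python3 -c "
from h import *
wsnap('w2'); snap('side','side1')
plan([.501,-.0,.005],tool(-11.5,0),4)"
```

```text
rot [-0.0, -0.03, -0.0] dist/row cm 1.04
slide [[-0.03, 0.01, 1.04], [-0.03, 0.01, 1.04], [-0.03, 0.01, 1.04], [-0.03, 0.01, 1.04]]
```

View pics/w2.png

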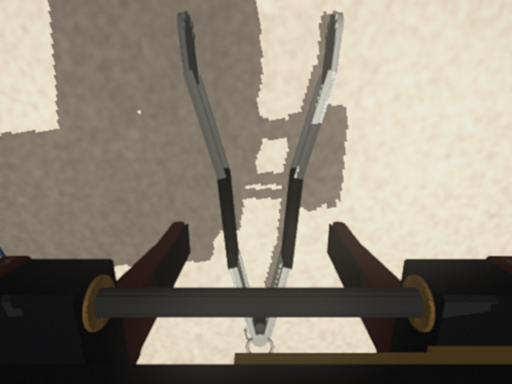

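View pics/side1.png

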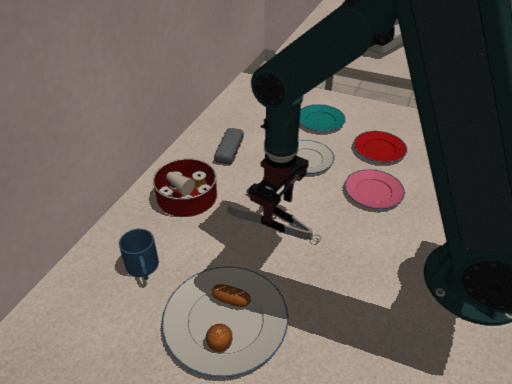

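The fingertips at (183,225) and (333,225) are centred on the tongs (sleeves at about 228 and 292), so they are aligned.

```bash
python3 -c "
from h import *
s=load('w2'); print(proj(s,[.501,0,.026]))
for u,v in((226,172),(234,266),(297,170),(288,268),(183,14),(338,14)): print(ray(s,u,v,.026)[:2].round(4))
"
```

```text
(np.float64(258.3172712006863), np.float64(226.57284066150595))
[0.5436 0.0132]
[0.474  0.0237]
[ 0.5355 -0.0332]
[ 0.4645 -0.0148]
[0.6383 0.0161]
[ 0.6206 -0.071 ]
```

move_arm --slide '[[-0.03, 0, 1.04], [-0.03, 0, 1.04], [-0.03, 0, 1.04], [-0.03, 0, 1.04], [0, 0, 0], [0, 0, 0]]' --rot '[[0, 0, 0], [0, 0, 0], [0, 0, 0], [0, 0, 0], [0, 0, 0], [0, 0, 0]]' --gripper '[8.7, 8.7, 8.7, 8.7, 8.0, 7.0]'

```text
clock: 4.3
ee_pos: [0.5004, 0.0009, 0.0035]
ee_rot: [[0.98, -0.199, -0.0], [-0.199, -0.98, 0.0], [-0.0, -0.0, -1.0]]
ft_force: [0.7, -0.1, -0.3]
gripper_width: 0.835
```

move_arm --slide '[[0, 0.0, 0], [0, 0, 0], [0, 0, 0], [0, 0, 0], [0, 0, 0], [0, 0, 0]]' --rot '[[0, 0, 0], [0, 0, 0], [0, 0, 0], [0, 0, 0], [0, 0, 0], [0, 0, 0]]' --gripper '[6.0, 5.3, 5.0, 4.8, 4.7, 4.7]' --force 15

```text
clock: 5.05
ee_pos: [0.5008, 0.0008, 0.0039]
ee_rot: [[0.98, -0.199, 0.001], [-0.199, -0.98, -0.0], [0.001, -0.0, -1.0]]
ft_force: [0.5, -0.7, 5.2]
gripper_width: 0.537
```

```bash
python3 -c "
from h import *
wsnap('w3')"
```

```text
(no output)
```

View pics/w3.png

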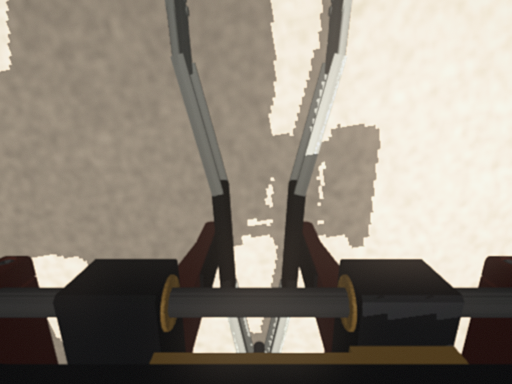

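The fingers now hold the sleeves at 47 mm, symmetric about column 258, with the tips still well open. Lifting.

move_arm --slide '[[0, 0, -0.5], [0, 0, -1], [0, 0, -2], [0, 0, -3], [0, 0, -3], [0, 0, -3], [0, 0, 0], [0, 0, 0]]' --rot '[[0, 0, 0], [0, 0, 0], [0, 0, 0], [0, 0, 0], [0, 0, 0], [0, 0, 0], [0, 0, 0], [0, 0, 0]]' --gripper '[4.7, 4.7, 4.7, 4.7, 4.7, 4.7, 4.7, 4.7]'

```text
clock: 6.1
ee_pos: [0.4997, 0.001, 0.1281]
ee_rot: [[0.98, -0.199, -0.001], [-0.199, -0.98, 0.0], [-0.001, 0.0, -1.0]]
ft_force: [0.8, 0.1, -1.1]
gripper_width: 0.536
```

```bash
python3 -c "
from h import *
wsnap('w4'); snap('side','side2')"
```

```text
(no output)
```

View pics/w4.png

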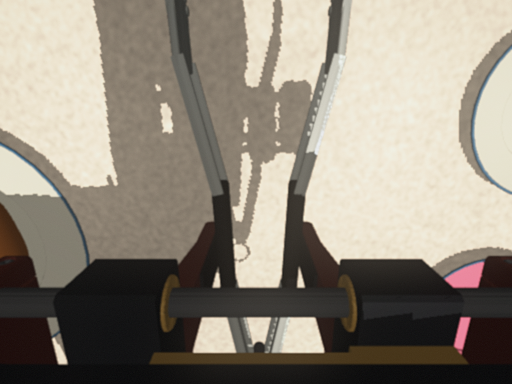

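View pics/side2.png

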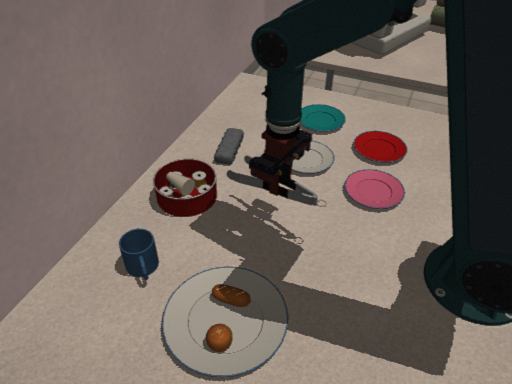

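The tongs are lifted and hang level and unslipped between the fingers. Next is a hover above the round roll, yaw 11° (perpendicular to the line between the rolls) and tips pitched down 12°.

```bash
python3 -c "
from h import *
R=tool(11,12); T=np.array([.4875,.3825,.028])-R@[.112,0,-.009]; print('grasp TCP',T)
T[2]+=.11
plan(T,R,12)"
```

```text
grasp TCP [0.37812343 0.36123935 0.04248278]
rot [-0.2, -0.98, -1.87] dist/row cm 3.17
slide [[-1.59, -2.74, -0.2], [-1.5, -2.79, -0.19], [-1.41, -2.84, -0.17], [-1.32, -2.88, -0.16], [-1.23, -2.92, -0.15], [-1.14, -2.96, -0.14], [-1.04, -3.0, -0.13], [-0.95, -3.03, -0.12]]
slide [[-0.85, -3.06, -0.12], [-0.75, -3.08, -0.12], [-0.65, -3.1, -0.11], [-0.55, -3.12, -0.11]]
```

move_arm --slide '[[-1.59, -2.74, -0.2], [-1.5, -2.79, -0.19], [-1.41, -2.84, -0.17], [-1.32, -2.88, -0.16], [-1.23, -2.92, -0.15], [-1.14, -2.96, -0.14], [-1.04, -3.0, -0.13], [-0.95, -3.03, -0.12]]' --rot '[[-0.2, -0.98, -1.87], [-0.2, -0.98, -1.87], [-0.2, -0.98, -1.87], [-0.2, -0.98, -1.87], [-0.2, -0.98, -1.87], [-0.2, -0.98, -1.87], [-0.2, -0.98, -1.87], [-0.2, -0.98, -1.87]]' --gripper '[4.7, 4.7, 4.7, 4.7, 4.7, 4.7, 4.7, 4.7]'

```text
clock: 7.2
ee_pos: [0.4185, 0.2417, 0.1438]
ee_rot: [[0.988, 0.063, -0.14], [0.061, -0.998, -0.019], [-0.141, 0.01, -0.99]]
ft_force: [0.5, 1.1, -0.7]
gripper_width: 0.533
```

move_arm --slide '[[-0.85, -3.06, -0.12], [-0.75, -3.08, -0.12], [-0.65, -3.1, -0.11], [-0.55, -3.12, -0.11], [0, 0, 0], [0, 0, 0]]' --rot '[[-0.2, -0.98, -1.87], [-0.2, -0.98, -1.87], [-0.2, -0.98, -1.87], [-0.2, -0.98, -1.87], [0, 0, 0], [0, 0, 0]]' --gripper '[4.7, 4.7, 4.7, 4.7, 4.7, 4.7]'

```text
clock: 7.95
ee_pos: [0.3787, 0.3602, 0.1522]
ee_rot: [[0.96, 0.192, -0.204], [0.187, -0.981, -0.042], [-0.208, 0.002, -0.978]]
ft_force: [-0.7, 0.0, -1.9]
gripper_width: 0.537
```

Run:
```python
from h import *
s=wsnap('w5'); snap('side','side3'); snap('scene','scene3')
o=ctrl.observe(); print(o['ee_pos'],o['ee_rot'])
P=pts(s);hsv=cv2.cvtColor(s['frame'],cv2.COLOR_RGB2HSV).astype(int)
m=(hsv[...,0]<20)&(hsv[...,1]>120)&(P[...,2]>.012)&(P[...,2]<.07)
k,l,st,c=cv2.connectedComponentsWithStats(m.astype(np.uint8))
for i in range(1,k):
    if st[i,4]>150: p=P[l==i];print(st[i],p.min(0).round(4),p.max(0).round(4))
```

```text
[0.3791845  0.36005218 0.15286105] [[ 0.96045596  0.19026169 -0.2032851 ]
 [ 0.18580888 -0.98173217 -0.04095123]
 [-0.20736297  0.00155968 -0.97826283]]
[ 357    0   66   96 4025] [0.4638 0.2588 0.0234] [0.5374 0.2952 0.0491]
[ 229    4   65   73 3628] [0.4609 0.3525 0.0341] [0.5127 0.4043 0.0548]
```

View pics/w5.png

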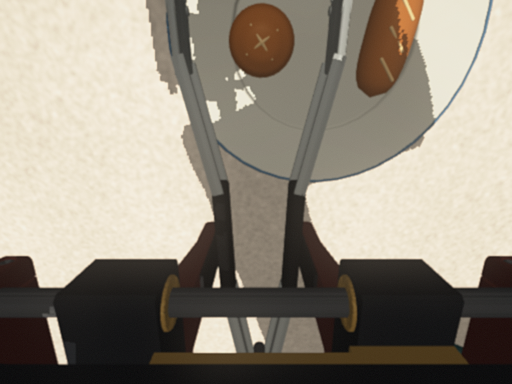

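View pics/side3.png

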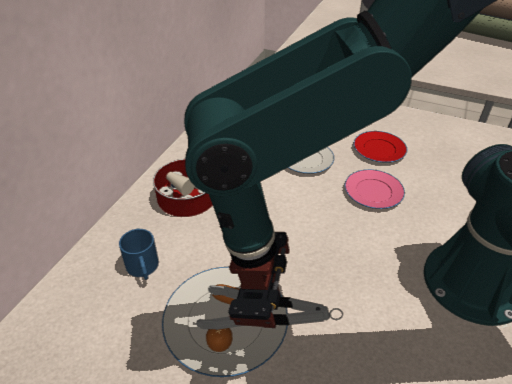

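The roll (cross at (262,41)) sits midway between the tips (inner faces at about 187 and 329). The long roll at (390,50) is clear of the right arm. Next I'll correct the target and descend.

```bash
python3 -c "
from h import *
R=tool(11,12); T=np.array([.487,.380,.028])-R@[.112,0,-.009]; print('grasp TCP',T)
o=ctrl.observe(); print('roll in tool',o['ee_rot'].T@(np.array([.4868,.3784,.028])-o['ee_pos']))
T[2]+=.045
plan(T,R,4)"
```

```text
grasp TCP [0.37762343 0.35873935 0.04248278]
roll in tool [0.1326607  0.00226772 0.09951893]
rot [0.02, -0.01, -0.01] dist/row cm 1.64
slide [[0.3, 0.02, 1.61], [0.3, 0.02, 1.61], [0.3, 0.02, 1.61], [0.3, 0.02, 1.61]]
```

move_arm --slide '[[0.3, 0.03, 1.61], [0.3, 0.03, 1.61], [0.3, 0.03, 1.61], [0.3, 0.03, 1.61], [0, 0, 0], [0, 0, 0]]' --rot '[[0, 0, 0], [0, 0, 0], [0, 0, 0], [0, 0, 0], [0, 0, 0], [0, 0, 0]]' --gripper '[4.7, 4.7, 4.7, 4.7, 4.7, 4.7]'

```text
clock: 8.85
ee_pos: [0.3781, 0.3597, 0.0878]
ee_rot: [[0.96, 0.191, -0.203], [0.187, -0.982, -0.04], [-0.207, 0.001, -0.978]]
ft_force: [-0.1, 0.1, -1.8]
gripper_width: 0.537
```

Run:
```python
from h import *
s=wsnap('w6'); a=snap('side','side4'); b=snap('scene','scene4')
o=ctrl.observe(); print(o['ee_pos'])
A=cv2.resize(a['frame'][260:380,150:360],None,fx=3,fy=3);B=cv2.resize(b['frame'][235:335,300:410],None,fx=3,fy=3)
cv2.imwrite('pics/c4a.png',A[...,::-1]);cv2.imwrite('pics/c4b.png',B[...,::-1])
R=tool(11,12); T=np.array([.487,.380,.028])-R@[.112,0,-.009]
plan(T,R,4)
```

```text
[0.37838188 0.35993349 0.08830824]
rot [0.01, -0.04, 0.01] dist/row cm 1.15
slide [[0.21, 0.03, 1.13], [0.21, 0.03, 1.13], [0.21, 0.03, 1.13], [0.21, 0.03, 1.13]]
```

View pics/w6.png

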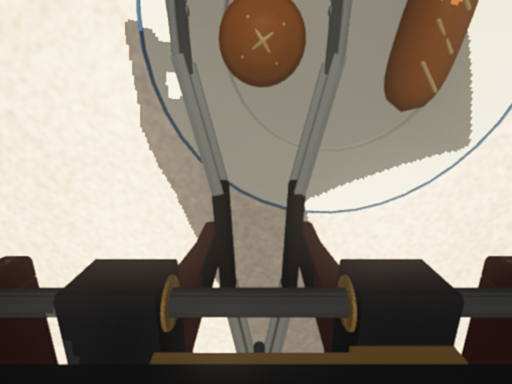

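View pics/c4a.png

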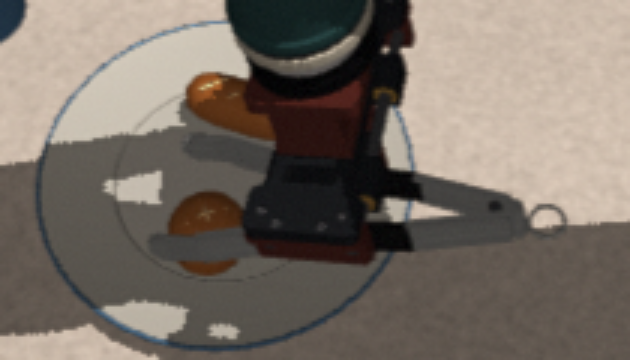

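View pics/c4b.png

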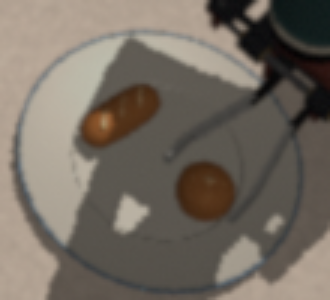

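The roll is centred at column 262, against 259 for the tongs' midline, so I'll shift about 2 mm right while descending.

move_arm --slide '[[0.21, 0.06, 1.13], [0.21, 0.06, 1.13], [0.21, 0.06, 1.13], [0.21, 0.06, 1.13], [0, 0, 0], [0, 0, 0]]' --rot '[[0, 0, 0], [0, 0, 0], [0, 0, 0], [0, 0, 0], [0, 0, 0], [0, 0, 0]]' --gripper '[4.7, 4.7, 4.7, 4.7, 4.7, 4.7]'

```text
clock: 9.75
ee_pos: [0.3773, 0.357, 0.0418]
ee_rot: [[0.96, 0.191, -0.203], [0.187, -0.982, -0.04], [-0.207, 0.001, -0.978]]
ft_force: [0.4, 0.1, 0.0]
gripper_width: 0.538
```

Run:
```python
from h import *
s=wsnap('w7'); a=snap('side','side5'); b=snap('scene','scene5')
print(proj(s,s['R'].T@(np.array([0,0,0])-s['t'])+0) if 0 else '')
o=ctrl.observe(); print(o['ee_pos'], proj(s,o['ee_pos']+o['ee_rot']@[.112,0,-.022]))
A=cv2.resize(a['frame'][260:380,150:360],None,fx=3,fy=3);B=cv2.resize(b['frame'][235:335,300:410],None,fx=3,fy=3)
cv2.imwrite('pics/c5a.png',A[...,::-1]);cv2.imwrite('pics/c5b.png',B[...,::-1])
P=pts(s);hsv=cv2.cvtColor(s['frame'],cv2.COLOR_RGB2HSV).astype(int)
m=(hsv[...,0]<20)&(hsv[...,1]>120)&(P[...,2]>.012)&(P[...,2]<.07)
k,l,st,c=cv2.connectedComponentsWithStats(m.astype(np.uint8))
for i in range(1,k):
    if st[i,4]>150: p=P[l==i];print(st[i],p.min(0).round(4),p.max(0).round(4))
```

```text
[0.37756581 0.35717591 0.0421497 ] (np.float64(257.32470795528013), np.float64(28.60414372915372))
[ 201    0  114   96 8923] [0.4604 0.352  0.0337] [0.5046 0.4046 0.0542]
[ 413    0   99  126 9096] [0.4631 0.261  0.0194] [0.5196 0.2953 0.0491]
```

View pics/w7.png

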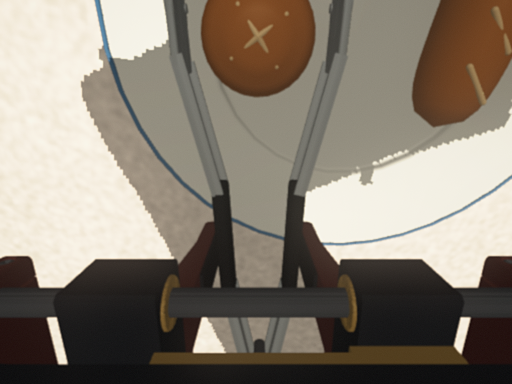

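View pics/c5a.png

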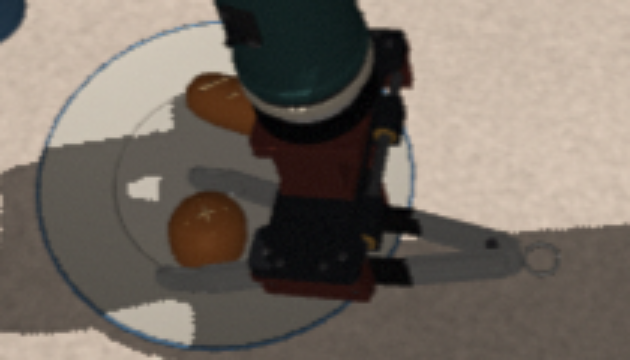

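View pics/c5b.png

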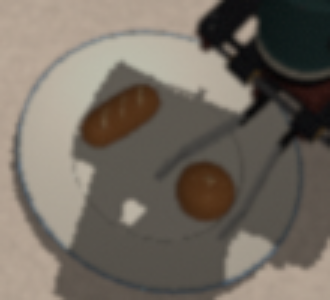

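The roll sits between the tip plates; the cross at (259,36) matches the predicted tip centre at (257,29). Closing gently.

move_arm --slide '[[0, 0, 0], [0, 0, 0], [0, 0, 0], [0, 0, 0], [0, 0, 0], [0, 0, 0], [0, 0, 0], [0, 0, 0]]' --rot '[[0, 0, 0], [0, 0, 0], [0, 0, 0], [0, 0, 0], [0, 0, 0], [0, 0, 0], [0, 0, 0], [0, 0, 0]]' --gripper '[4.5, 4.3, 4.15, 4.0, 3.9, 3.8, 3.7, 3.6]' --force 16

```text
clock: 10.9
ee_pos: [0.3773, 0.357, 0.0418]
ee_rot: [[0.96, 0.191, -0.203], [0.187, -0.982, -0.04], [-0.207, 0.001, -0.978]]
ft_force: [-0.8, 1.0, -0.8]
gripper_width: 0.431
```

Run:
```python
from h import *
s=wsnap('w8'); print(ctrl.observe()['gripper_width']*88)
```

```text
37.87152732261474
```

View pics/w8.png

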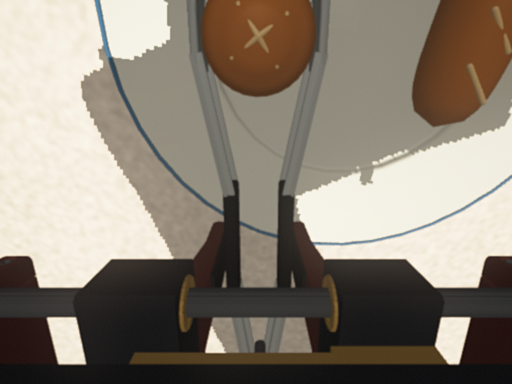

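The sleeves stopped at 37.9 mm (38 expected) with both tips on the roll. Lifting slowly.

move_arm --slide '[[0, 0, 0], [0.04, 0, -0.2], [0.1, 0, -0.5], [0.2, 0, -1], [0.2, 0, -1], [0.2, 0, -1], [0, 0, 0], [0, 0, 0]]' --rot '[[0, 0, 0], [0, 0, 0], [0, 0, 0], [0, 0, 0], [0, 0, 0], [0, 0, 0], [0, 0, 0], [0, 0, 0]]' --gripper '[3.4, 3.4, 3.4, 3.4, 3.4, 3.4, 3.4, 3.4]'

```text
clock: 11.95
ee_pos: [0.3917, 0.3597, 0.0764]
ee_rot: [[0.96, 0.191, -0.203], [0.187, -0.982, -0.041], [-0.207, 0.001, -0.978]]
ft_force: [0.3, -0.2, -2.0]
gripper_width: 0.428
```

Run:
```python
from h import *
s=wsnap('w9');a=snap('side','side6'); print(ctrl.observe()['gripper_width']*88)
A=cv2.resize(a['frame'][220:380,140:360],None,fx=3,fy=3)
cv2.imwrite('pics/c6a.png',A[...,::-1])
```

```text
37.58685113999081
```

View pics/w9.png

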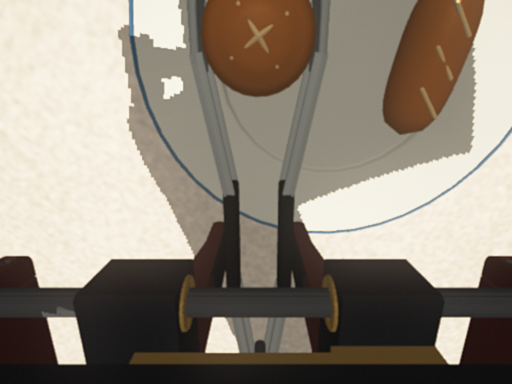

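View pics/c6a.png

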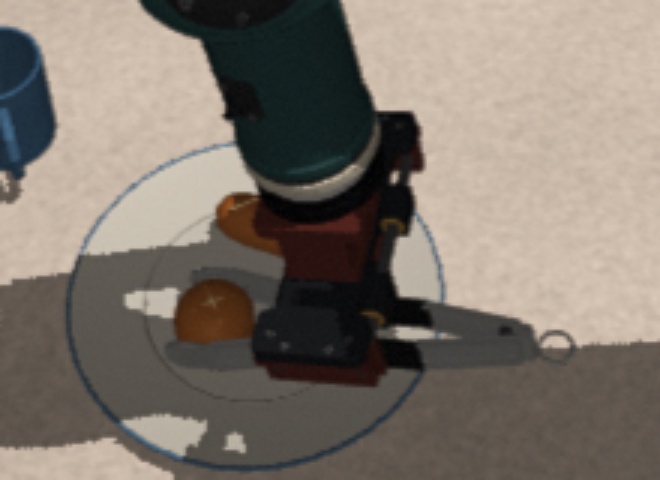

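The roll is lifted: it keeps its place in the wrist view while the plate below has shifted. I'll raise it further, then carry it across.

move_arm --slide '[[0.2, 0, -1], [0.4, 0, -2], [0.4, 0, -2], [0.4, 0, -2], [0.4, 0, -2], [0.2, 0, -1], [0, 0, 0]]' --rot '[[0, 0, 0], [0, 0, 0], [0, 0, 0], [0, 0, 0], [0, 0, 0], [0, 0, 0], [0, 0, 0]]' --gripper '[3.4, 3.4, 3.4, 3.4, 3.4, 3.4, 3.4]'

```text
clock: 12.92
ee_pos: [0.4319, 0.3679, 0.1707]
ee_rot: [[0.961, 0.191, -0.202], [0.187, -0.982, -0.04], [-0.205, 0.0, -0.979]]
ft_force: [0.2, 1.1, -2.1]
gripper_width: 0.428
```

```bash
python3 -c "
from h import *
R=tool(-11,12); T=np.array([.5175,-.292,.155])-R@[.114,0,-.009]; print(T)
plan(T,R,24)"
```

```text
[ 0.40620308 -0.27036607  0.1698986 ]
rot [0.19, -0.01, 0.9] dist/row cm 2.66
slide [[-0.6, 2.59, 0.13], [-0.56, 2.6, 0.12], [-0.52, 2.61, 0.11], [-0.48, 2.62, 0.1], [-0.44, 2.62, 0.1], [-0.39, 2.63, 0.09], [-0.35, 2.64, 0.08], [-0.31, 2.64, 0.07]]
slide [[-0.27, 2.65, 0.06], [-0.23, 2.65, 0.05], [-0.19, 2.65, 0.04], [-0.15, 2.66, 0.03], [-0.1, 2.66, 0.03], [-0.06, 2.66, 0.02], [-0.02, 2.66, 0.01], [0.02, 2.66, -0.0]]
slide [[0.06, 2.66, -0.01], [0.1, 2.66, -0.02], [0.15, 2.66, -0.03], [0.19, 2.65, -0.04], [0.23, 2.65, -0.05], [0.27, 2.65, -0.05], [0.31, 2.64, -0.06], [0.35, 2.64, -0.07]]
```

move_arm --slide '[[-0.3, 1.3, 0.06], [-0.3, 1.3, 0.06], [-0.56, 2.6, 0.12], [-0.52, 2.61, 0.11], [-0.48, 2.62, 0.1], [-0.44, 2.62, 0.1], [-0.39, 2.63, 0.09], [-0.35, 2.64, 0.08]]' --rot '[[0.1, 0, 0.45], [0.1, 0, 0.45], [0.19, 0, 0.9], [0.19, 0, 0.9], [0.19, 0, 0.9], [0.19, 0, 0.9], [0.19, 0, 0.9], [0.19, 0, 0.9]]' --gripper '[3.4, 3.4, 3.4, 3.4, 3.4, 3.4, 3.4, 3.4]'

```text
clock: 13.92
ee_pos: [0.4227, 0.1795, 0.1698]
ee_rot: [[0.975, 0.079, -0.207], [0.077, -0.997, -0.017], [-0.208, 0.001, -0.978]]
ft_force: [0.4, -0.2, -1.3]
gripper_width: 0.426
```

move_arm --slide '[[-0.31, 2.64, 0.07], [-0.27, 2.65, 0.06], [-0.23, 2.65, 0.05], [-0.19, 2.65, 0.04], [-0.15, 2.66, 0.03], [-0.1, 2.66, 0.03], [-0.06, 2.66, 0.02], [-0.02, 2.66, 0.01]]' --rot '[[0.19, 0, 0.9], [0.19, 0, 0.9], [0.19, 0, 0.9], [0.19, 0, 0.9], [0.19, 0, 0.9], [0.19, 0, 0.9], [0.19, 0, 0.9], [0.19, 0, 0.9]]' --gripper '[3.4, 3.4, 3.4, 3.4, 3.4, 3.4, 3.4, 3.4]'

```text
clock: 14.92
ee_pos: [0.4139, -0.0327, 0.1698]
ee_rot: [[0.977, -0.05, -0.207], [-0.049, -0.999, 0.01], [-0.207, 0.001, -0.978]]
ft_force: [-0.5, -0.0, -1.7]
gripper_width: 0.427
```

move_arm --slide '[[0.02, 2.66, 0], [0.06, 2.66, -0.01], [0.1, 2.66, -0.02], [0.15, 2.66, -0.03], [0.19, 2.65, -0.04], [0.23, 2.65, -0.05], [0.27, 2.65, -0.05], [0.31, 2.64, -0.06]]' --rot '[[0.19, 0, 0.9], [0.19, 0, 0.9], [0.19, 0, 0.9], [0.19, 0, 0.9], [0.19, 0, 0.9], [0.19, 0, 0.9], [0.19, 0, 0.9], [0.19, 0, 0.9]]' --gripper '[3.4, 3.4, 3.4, 3.4, 3.4, 3.4, 3.4, 3.4]'

```text
clock: 15.92
ee_pos: [0.4051, -0.2449, 0.1696]
ee_rot: [[0.963, -0.177, -0.204], [-0.173, -0.984, 0.037], [-0.208, 0.0, -0.978]]
ft_force: [0.8, -0.1, -1.8]
gripper_width: 0.429
```

move_arm --slide '[[0.2, 1.6, -0.04], [0.15, 1.04, -0.03], [0, 0, 0], [0, 0, 0], [0, 0, 0], [0, 0, 0]]' --rot '[[0.1, 0, 0.5], [0.1, 0, 0.4], [0, 0, 0], [0, 0, 0], [0, 0, 0], [0, 0, 0]]' --gripper '[3.4, 3.4, 3.4, 3.4, 3.4, 3.4]'

```text
clock: 16.68
ee_pos: [0.4054, -0.2702, 0.17]
ee_rot: [[0.96, -0.191, -0.203], [-0.187, -0.982, 0.039], [-0.206, 0.0, -0.978]]
ft_force: [1.0, -0.3, -2.1]
gripper_width: 0.429
```

Run:
```python
from h import *
s=wsnap('w10');snap('side','side7');snap('scene','scene7'); o=ctrl.observe();print(o['ee_pos'],o['gripper_width']*88)
for n in ('w10','side7','scene7'):
    s=load(n);P=pts(s);hsv=cv2.cvtColor(s['frame'],cv2.COLOR_RGB2HSV).astype(int)
    m=(hsv[...,0]<20)&(hsv[...,1]>130)&(P[...,2]>.012)&(P[...,2]<.25)&(s['z_map']>0)&(abs(P[...,0]-.51)<.1)&(s['frame'][...,0]>50)
    k,l,st,c=cv2.connectedComponentsWithStats(m.astype(np.uint8))
    for i in range(1,k):
        if st[i,4]>100: p=P[l==i];print(n,st[i],p.min(0).round(3),p.max(0).round(3))
```

```text
[ 0.40538758 -0.27050629  0.16997472] 37.499070706257456
w10 [ 201    0  114   95 8777] [ 0.489 -0.318  0.149] [ 0.533 -0.265  0.182]
side7 [303 110  17   8 111] [ 0.491 -0.303  0.162] [ 0.537 -0.268  0.179]
side7 [212 285  38  22 563] [0.464 0.261 0.014] [0.552 0.297 0.047]
scene7 [236 115  14  13 118] [ 0.497 -0.313  0.156] [ 0.541 -0.267  0.185]
scene7 [328 264  25  20 282] [0.47  0.261 0.025] [0.554 0.296 0.05 ]
```

View pics/w10.png

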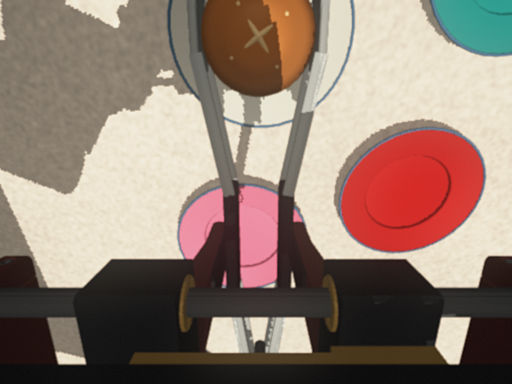

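View pics/side7.png

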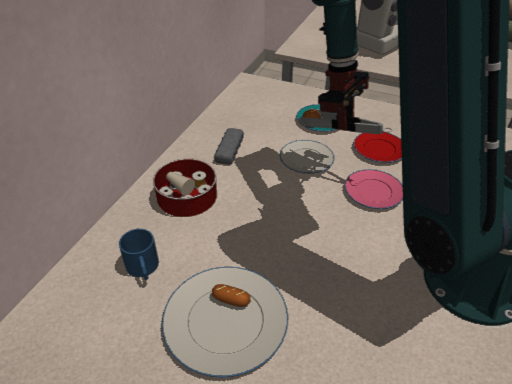

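View pics/scene7.png

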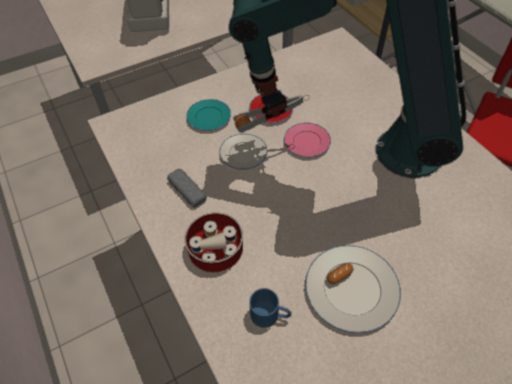

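The roll's centre is at about (0.516, −0.291), against the plate centre of (0.517, −0.292). Its underside is at about 0.137 m. Everything else is where it was, so I'm handing in.

```bash
python3 -c "
from h import *
o=ctrl.observe();print(o['clock'],abs(o['joint_vel']).max(),o['gripper_width']*88); print(ctrl.finish_job())"
```

```text
16.825 0.002608584575980748 37.499070706257456
the job is handed in; nothing more can be done
None
```

I picked up the tongs, took the round roll off the large plate with them, and handed the job in at 16.8 s while still holding it over the small white plate.

**Last checks before hand-in:**
- **Position:** the roll's centre was within about 2 mm of the plate's centre, with its underside about 0.137 m above the table. The scene and side cameras each saw only part of the roll and agreed with the wrist camera to within about 10 mm.
- **Grip:** the sleeves held steady at 37.5 mm and the roll stayed put between the tips. The arm was at rest, with joint speeds under 0.003 rad/s.
- **Everything else:** the long roll measured in the same place on its plate as before. The plates, tin, mug and glasses case looked unmoved, though I didn't re-measure them.

**Disagreement:** what I first took for the rivet in the images measured 85–88 mm from the sleeves instead of 100 mm. I placed the grip from the sleeves and tip ends instead, which differed by about 8 mm along the tongs.

I could not read the jaw angle or the contact forces directly. I inferred both from the sleeve width and the 16 N grip setting.

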